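# Crack open a sealed drying jar under the extraction nozzle

### The job

Swing the stiff extraction nozzle round by its black handle post until it points straight at the middle of the drying jar; it stays where it is left. Only then pull the stuck blue lid straight up by its knob until its seal lets go, and finish while still holding the lid level over the jar, about 2 cm above its rim; never raise it more than 5 cm. Leave the bottle, the tube rack, the spare cap and the dish alone.

Things in the scene. Friction and masses are not known exactly. Their poses are not given: they have to be found in the camera images.
- jar_rim (a point): Centre of the drying jar's rim, 105 mm above the bench, on the jar's vertical axis (z up). The jar is a clear round glass vessel, 110 mm across, on a black foot 130 mm across that is fixed to the bench. Shut, the lid's blue disc lies on this rim.
- lid_knob (a point): Centre, half-way up, of the upright black cylindrical knob on the lid: 30 mm diameter, 40 mm high (20 mm above and below this point). z is the lid's upward axis. The knob stands on the middle of the blue disc, 114 mm across and 8 mm thick, so this point is 28 mm above the disc's underside.
- lid_underside (a point): Centre of the underside of the lid's blue disc, 28 mm below lid_knob along the lid's axis; at the jar's rim when shut. Its height over the rim is the opening. z is the lid's upward axis.
- lid: The lid as a whole; its origin is at lid_underside. It is loose, about 0.25 kg, and round, so its yaw does not matter. A rubber seal in the jar's neck grips the 10 mm deep plug under the disc: it takes a steady upward pull of some 13 to 23 N to start it, the resistance is gone after about 8 mm of lift, and then only the weight is left. The jar stays put.
- jar: The jar with its seal, fixed; its origin is on the bench, 105 mm below jar_rim.
- nozzle (a joint): Angle of the nozzle about its vertical pivot, rad, growing anticlockwise seen from above, from -1.6 to 0.6. Stiff: it needs about 0.3 N m (some 3 N sideways at the handle post) to move and stays where it is left. It starts 0.5 to 1.3 rad clockwise (seen from above) of pointing at the jar.
- nozzle_pivot (a point): The nozzle's pivot on its vertical axis, 118 mm above the bench, at the height of the pipe's centre line. It sits on a white column on a round grey foot, 90 mm across, fixed to the bench.
- nozzle_handle (a point): Centre of the graspable part of the black upright handle post on top of the nozzle: 18 mm diameter, standing up 52 mm from the white pipe's top (pipe 36 mm thick), 95 mm from the pivot axis. This point is 163 mm above the bench and 25 mm below the post's top. Its x axis points along the nozzle from the pivot to the mouth, z up.
- nozzle_mouth (a point): Centre of the mouth of the orange flared nozzle, 56 mm across, 165 mm from the pivot and 118 mm above the bench. x points straight out of the mouth, z up. The nozzle points at the jar when jar_rim lies on this x axis seen from above; the mouth then stands 15 to 60 mm short of the jar, and never touches it.
- wash_bottle: Bystander: small clear bottle with white cap, 50 mm diameter, about 115 mm tall, loose; origin at the centre of its underside.
- tube_rack: Bystander: white test-tube rack 150 x 60 mm, 96 mm tall with its tubes, loose; origin at the centre of its underside.
- jar_cap: Bystander: spare blue cap, 66 mm across and 13 mm thick, loose, lying on the bench; origin at the centre of its underside.
- dish: Bystander: small white bowl, 72 mm across and 30 mm high, loose; origin at the centre of its underside.
Things that resemble listed ones, but are neither listed nor needed, are in the scene too. What is shaped like the lid but orange or yellow is not meant. Of the things like the jar, leave any that is brown; of the rest the larger one is meant.

How it is judged:
By the outcome, as a careful person would: the job done as asked, in the order asked, and still so for the second after the job is handed in, while the arm keeps its last pose, push and grip.
It also fails if it takes over 51 s, if anything falls off the work surface, if the arm or the gripper's body presses on something with over 40 N, if the wrist force passes 120 N, or if a joint passes its speed limit or range.

### The arm

A 7-joint arm with a two-finger parallel gripper is mounted at the origin on the work surface. World frame = base frame: x ahead of the robot, y to its left, z up, the work surface at z = 0. Lengths are in m, angles in rad, forces in N, time in s.
With the tool pointing down it reaches from about 0.425 to 0.925 m from the base axis. Payload 6.8 kg.
Tool frame: the origin (TCP) lies at the centre of the arm's flange, where the gripper is bolted on; the fingertips stand 173 mm ahead of it and the grasp point (between the pads) lies 155 mm ahead of it (finger_overhang is the distance from the TCP to the fingertips, in m); y points along the fingers, z is the direction in which the jaws open and shut, and the axes are right-handed (so a half turn about y gives the same grasp; the last joint's range is limited). The gripper opens to 85 mm and grips with 20 to 120 N. Pads are 22 mm wide; open, the fingers measure 114 mm over their backs; the gripper's body (76 mm by 85 mm) begins 54 mm behind the grasp point. The pads swing forward as they close: fully open they stand 13 mm farther back than shut.
Start: joints at [-1.294, 0.477, 0.022, 1.555, -0.011, 1.109, -0.083], TCP at [0.253, 0.626, 0.405] pointing down, gripper open.
Joint ranges: [-2.96, 2.96], [-0.34, 2.1], [-1.41, 1.46], [0.24, 2.44], [-1.37, 4.51], [0.17, 1.92], [-2.96, 2.96]. Speed limits (rad/s): [2.39, 2.39, 3.14, 3.14, 3.14, 3.14, 3.14].

### API

Orientations are given as a rotation vector (axis times angle).
In Python, from bench import get_obs, grab_frame, hand_in, finger_overhang gives the robot as it stands. The module is installed in compiled form; this text tells all that it offers.
- The arm moves only by the shell command python3 -m jog 'ROWS' [FORCE]. ROWS is JSON, a list of rows, each a list of 3 entries, a list of its own where there are three numbers: the shift along the tool's x, y, z in cm, then the turn about the tool's y in rad, then the gripper command: -1 is fully open, 1 is shut, values between are in proportion. In form: [[[x, y, z], twist, gripper], ...]. A call has 1 to 10 rows; each row is the pose to reach, as a shift and turn from the pose commanded when the call began, along the tool's axes at that moment; what a row does not reach only later rows make up. A row lasts 1/8 s, in which the tool goes at most 62.5 mm and 10.7 degrees, less where a joint would pass 70% of its speed; a pose out of reach is approached as far as the arm can. A call with a gripper value outside its range is refused whole. The fingers move at their own pace and stop on an object; FORCE is the grip in N (left out, the last holds). Time passes only in rows, so rows that repeat a pose let the fingers close. It gives the time, the measured TCP pose, the force and the opening at its end, in the units of the state.
- get_obs(): the state, without advancing time (a new reading comes with each control period).
- grab_frame(name): name is "side" or "top" or "wrist"; returns a dict with "image" (420x560x3 uint8, blue, green, red), "fx", "fy", "cx", "cy" (pixels), "origin" and "rotation" of the camera in the world. Camera axes: x right, y up, looking along -z (the intrinsics and any distortion apply to the point x, -y, -z); pixel columns grow to the right and rows downward; lengths in m; the calibration is good to about 2 mm. A picture is of the moment at which its call begins. There is no depth.
- hand_in(): hands the job in, once; it reports no verdict.
The state is a dict: "clock": time; "joints": joint angles; "qvel": joint speeds; "tau": joint torques, N m; "tcp_pos": TCP position; "orientation": TCP orientation; "contact_force": force on the tool from outside, world axes, zero at the start; "moment": the same for the moment, N m; "grip_width": finger opening in m.
Only numpy, scipy, OpenCV 4.12 (cv2) and the standard library are available. Lean on these libraries where they do the work, as an engineer would, in place of code of your own. Each camera call takes 0.05 s, during which the arm holds its last target.

## Working session

There is one attempt and no reset: what is moved stays moved. The work goes in short steps, Python scripts to look and compute and a shell command to move; the robot and the scene stay as the last step left them, time stands still between calls to the robot, and variables do not carry over. Pictures are saved under pics/ and viewed, and the job is handed in when it is done.

```bash
mkdir -p pics
cat > h.py <<'E'
import numpy as np,cv2,pickle
from bench import get_obs,grab_frame
from scipy.spatial.transform import Rotation as R
def snap(n,f):
    d=grab_frame(n);cv2.imwrite(f'pics/{f}.png',d['image']);pickle.dump(d,open(f'pics/{f}.pkl','wb'));return d
def load(f): return pickle.load(open(f'pics/{f}.pkl','rb'))
def px2z(d,u,v,z):
    c=np.array([(u-d['cx'])/d['fx'],-(v-d['cy'])/d['fy'],-1]);r=np.array(d['rotation'])@c
    o=np.array(d['origin']);return o+r*(z-o[2])/r[2]
def proj(d,p):
    c=np.array(d['rotation']).T@(np.array(p)-np.array(d['origin']));return d['cx']+d['fx']*c[0]/-c[2], d['cy']+d['fy']*c[1]/c[2]
def crop(f,u0,v0,u1,v1,k,out):
    im=cv2.imread(f'pics/{f}.png')[v0:v1,u0:u1];cv2.imwrite(f'pics/{out}.png',cv2.resize(im,None,fx=k,fy=k,interpolation=cv2.INTER_CUBIC))
E
python3 - <<'E'
from h import *
for n in ['side','top','wrist']:
    d=snap(n,n+'0');print(n,{k:np.round(v,3).tolist() for k,v in d.items() if k!='image'},[k for k in d])
print(get_obs()); print(R.from_rotvec(get_obs()['orientation']).as_matrix().round(3))
E
```

```text
side {'fx': 543.889, 'fy': 543.889, 'cx': 281.058, 'cy': 216.621, 'origin': [-0.016, -0.973, 0.856], 'rotation': [0.974, -0.256, -0.501]} ['image', 'fx', 'fy', 'cx', 'cy', 'origin', 'rotation']
top {'fx': 420.41, 'fy': 420.41, 'cx': 269.479, 'cy': 213.725, 'origin': [0.364, 0.022, 1.298], 'rotation': [0.103, -0.152, -1.56]} ['image', 'fx', 'fy', 'cx', 'cy', 'origin', 'rotation']
wrist {'fx': 369.446, 'fy': 369.446, 'cx': 280.392, 'cy': 212.117, 'origin': [0.177, 0.658, 0.374], 'rotation': [-0.293, -0.196, 1.175]} ['image', 'fx', 'fy', 'cx', 'cy', 'origin', 'rotation']
{'clock': 0.15, 'joints': array([-1.29411178,  0.4776222 ,  0.02239184,  1.5562221 , -0.01151375,
        1.1093081 , -0.08313433]), 'qvel': array([-0.0007241 , -0.0013373 , -0.00164379, -0.00375914,  0.00134465,
        0.00054994,  0.00207871]), 'tau': array([ 1.93633598e-03, -5.96925330e+01,  1.60980016e+00, -2.81491846e+01,
        1.26419871e-02,  6.45989217e-03,  1.40333663e-05]), 'tcp_pos': array([0.25329818, 0.62544069, 0.40394267]), 'orientation': array([-1.55105319,  0.30211065, -0.30184887]), 'contact_force': array([ 0.30255492, -0.15021823,  0.00945049]), 'moment': array([-0.03727895, -0.00708377,  0.03348302]), 'grip_width': 0.08573011737374532}
[[ 0.927 -0.     0.375]
 [-0.375 -0.001  0.927]
 [ 0.    -1.    -0.001]]
```

```bash
sed -i "s/np.array(d\['rotation'\])/R.from_rotvec(d['rotation']).as_matrix()/" h.py; python3 -c "import h"
```

```text
(no output)
```

View pics/top0.png

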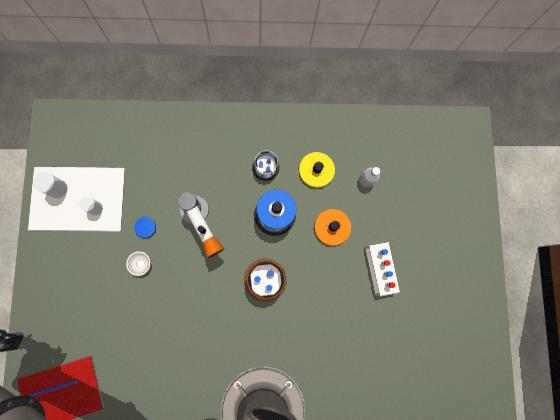

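View pics/side0.png

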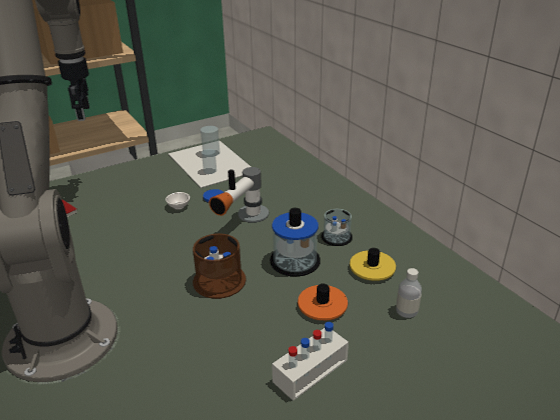

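View pics/wrist0.png

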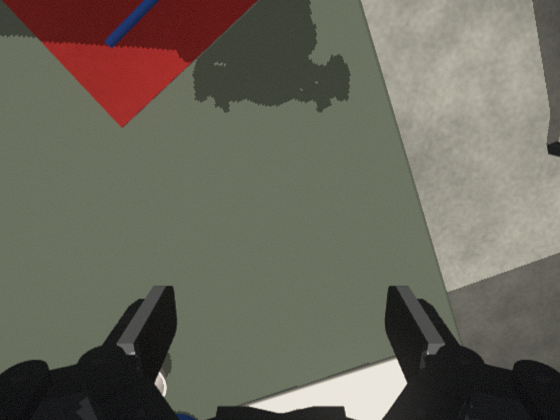

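Run:
```python
from h import *
crop('top0',165,140,345,275,4.4,'c1'); crop('side0',190,150,350,280,5,'c2')
```

```text
(no output)
```

View pics/c1.png

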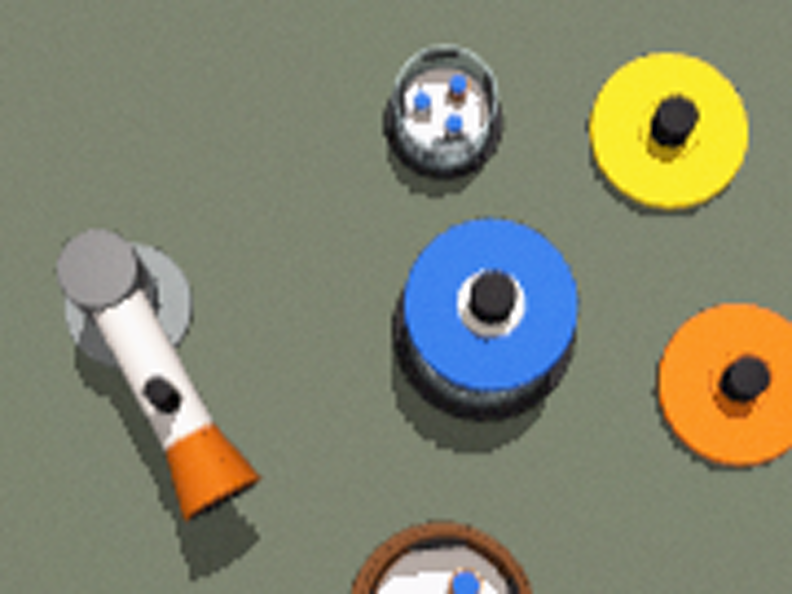

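View pics/c2.png

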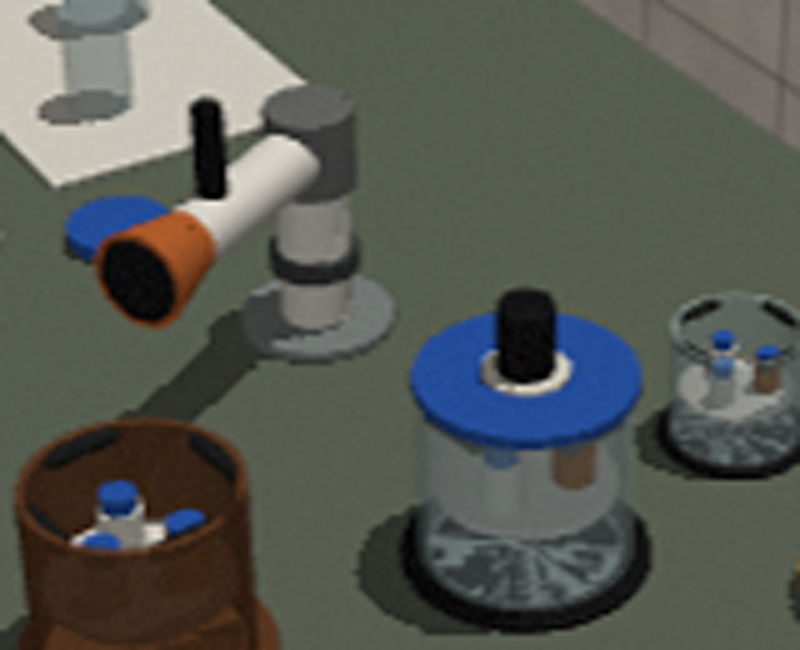

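Run:
```python
from h import *
t=load('top0');s=load('side0')
T=lambda x,y:(165+x/4.4,140+y/4.4); S=lambda x,y:(190+x/5,150+y/5)
P=lambda n,d,c,z:print(n,px2z(d,*c,z).round(4))
P('lid disc',t,T(491,303),.113);P('lid disc side',s,S(526,374),.113)
P('knob top',t,T(496,291),.153);P('knob top s',s,S(526,301),.153)
P('foot',t,T(128,303),.01);P('foot s',s,S(319,318),.01)
P('cap',t,T(97,268),.143);P('cap s',s,S(309,107),.143)
P('post top',t,T(157,387),.188);P('post top s',s,S(207,105),.188)
P('mouth',t,T(222,497),.118);P('mouth s',s,S(140,280),.118)
P('dish',t,(138,264),.015);P('brown',t,(265,280),.1);P('cap',t,(145,227),.01)
```

```text
lid disc [ 0.5732 -0.0351  0.113 ]
lid disc side [ 0.5743 -0.0351  0.113 ]
knob top [ 0.5738 -0.0363  0.153 ]
knob top s [ 0.5763 -0.032   0.153 ]
foot [0.5888 0.2156 0.01  ]
foot s [0.5859 0.2076 0.01  ]
cap [0.5878 0.2158 0.143 ]
cap s [0.5901 0.2155 0.143 ]
post top [0.5065 0.1697 0.188 ]
post top s [0.508  0.1709 0.188 ]
mouth [0.4456 0.1358 0.118 ]
mouth s [0.4481 0.1381 0.118 ]
dish [0.418  0.3768 0.015 ]
brown [ 0.3718 -0.0034  0.1   ]
cap [0.5309 0.3632 0.01  ]
```

Candidates for the lid: the blue one at top (277,209), the yellow at (317,170), the orange at (333,227). I choose blue. Candidates for the jar: the large clear one under the blue lid, the small clear one at (265,165), the brown one at (265,280). I choose the large clear one. The crops confirm both choices. The handle post is at top (201,228). Distances check out: post 94 mm and mouth 163 mm from the pivot, and a 31 mm gap from mouth to jar. The nozzle needs about +1.00 rad.

```bash
python3 -m jog '[[[4,0,-3.2],0.18,-1],[[8,0,-6.4],0.36,-1],[[12,0,-9.7],0.54,-1],[[16,0,-13],0.72,-1],[[20,0,-16],0.9,-1],[[24,0,-19],1.08,-1],[[28,0,-22.5],1.26,-1],[[32,0,-26],1.44,-1],[[36,0,-29],1.62,-1],[[40.6,0,-32.7],1.8,-1]]' 40
python3 - <<'E'
from h import *
o=get_obs();M=R.from_rotvec(o['orientation']).as_matrix();print(o['clock'],o['tcp_pos'],o['joints'].round(2));print(M.round(3))
p=np.array([.507,.170]);r=p-o['tcp_pos'][:2];print('toolaxes',M.T@[*r,0.],'ang z',np.arctan2(M[1,2],M[0,2]))
E
```

```text
clock: 1.4
tcp_pos: [0.5073, 0.1693, 0.4047]
orientation: [-0.85, 1.649, -1.648]
contact_force: [0.9, 1.0, -0.8]
grip_width: 0.0857
1.4 [0.50728001 0.16928098 0.40470948] [-0.89  0.27  0.55  1.92 -0.17  1.   -0.89]
[[-0.58   0.     0.815]
 [-0.815  0.001 -0.58 ]
 [-0.001 -1.    -0.   ]]
toolaxes [-4.23572413e-04  4.69777633e-07 -6.44964853e-04] ang z -0.6183306051746972
```

```bash
python3 -m jog '[[[0,0,0],0.15,-1],[[0,1.5,0],0.3,-1],[[0,3,0],0.446,-1],[[0,4,0],0.446,-1],[[0,4,0],0.446,-1]]'
python3 - <<'E'
from h import *
d=snap('wrist','w1');print(proj(d,[.507,.170,.188]),proj(d,[.507,.17,.136]))
E
```

```text
clock: 2.02
tcp_pos: [0.5066, 0.1702, 0.364]
orientation: [-0.509, 1.933, -1.934]
contact_force: [0.2, 0.1, -0.6]
grip_width: 0.0854
(np.float64(280.89338844341296), np.float64(286.14170707341736)) (np.float64(280.85221951251515), np.float64(239.9336148241275))
```

View pics/w1.png

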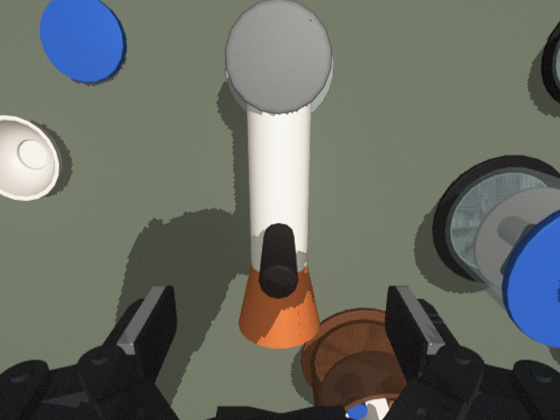

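The post lies midway between the jaws, with its top at (279,280) against a predicted (281,286). The pipe points straight down the picture. Next I descend and grip.

```bash
python3 -m jog '[[[0,1.5,0],0,-1],[[0,3,0],0,-1],[[0,4.4,0],0,-1],[[0,4.4,0],0,-0.5],[[0,4.4,0],0,0.3],[[0,4.4,0],0,1],[[0,4.4,0],0,1],[[0,4.4,0],0,1],[[0,4.4,0],0,1],[[0,4.4,0],0,1]]' 40
python3 - <<'E'
from h import *
o=get_obs();M=R.from_rotvec(o['orientation']).as_matrix();print(o['contact_force'].round(1),o['moment'].round(2));a=np.arctan2(M[1,2],M[0,2]);print(a)
# arc in tool axes: nozzle angle from a-pi/2 to  -1.6306
piv=np.array([.589,.2155]);p0=o['tcp_pos'][:2];v=p0-piv;print(np.hypot(*v),np.arctan2(v[1],v[0]))
tot=-1.6306-np.arctan2(v[1],v[0])
for k in range(1,11):
    t=tot*k/10;c,s=np.cos(t),np.sin(t)
    d=piv+np.array([[c,-s],[s,c]])@v-p0;print(k,(M.T@[*d,0]*100).round(2),round(-t,3))
E
```

```text
clock: 3.32
tcp_pos: [0.5071, 0.1703, 0.3212]
orientation: [-0.505, 1.935, -1.934]
contact_force: [-1.6, 0.8, 6.1]
grip_width: 0.0169
[-1.6  0.8  6.1] [-0.    0.39  0.01]
-1.0598908429883656
0.09356575943923506 -2.6374434559093207
1 [-0.04 -0.    0.94] -0.101
2 [-0.18 -0.    1.87] -0.201
3 [-0.4  -0.    2.79] -0.302
4 [-0.72 -0.    3.67] -0.403
5 [-1.13 -0.    4.52] -0.503
6 [-1.62 -0.    5.33] -0.604
7 [-2.19 -0.    6.08] -0.705
8 [-2.83 -0.    6.77] -0.805
9 [-3.54 -0.    7.39] -0.906
10 [-4.3  -0.    7.94] -1.007
```

```bash
python3 -m jog '[[[0,0,0.9],-0.1,1],[[-0.2,0,1.9],-0.2,1],[[-0.4,0,2.8],-0.3,1],[[-0.7,0,3.7],-0.4,1],[[-1.1,0,4.5],-0.5,1],[[-1.6,0,5.3],-0.6,1],[[-2.2,0,6.1],-0.705,1],[[-2.8,0,6.8],-0.805,1],[[-3.4,0,7.3],-0.88,1],[[-3.4,0,7.3],-0.88,1]]'
python3 - <<'E'
from h import *
print(get_obs()['contact_force'].round(1));snap('top','top1');crop('top1',165,140,345,275,4.4,'c3');snap('side','side1');crop('side1',190,150,350,280,5,'c4')
E
```

```text
clock: 4.58
tcp_pos: [0.5733, 0.124, 0.3213]
orientation: [-1.115, 1.339, -1.34]
contact_force: [3.5, 4.9, 2.3]
grip_width: 0.017
[3.5 4.9 2.3]
```

View pics/c3.png

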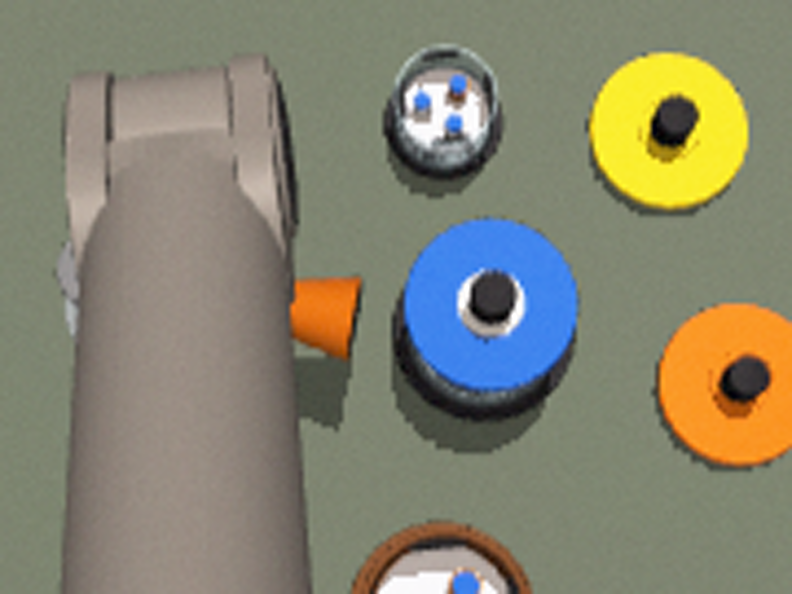

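View pics/c4.png

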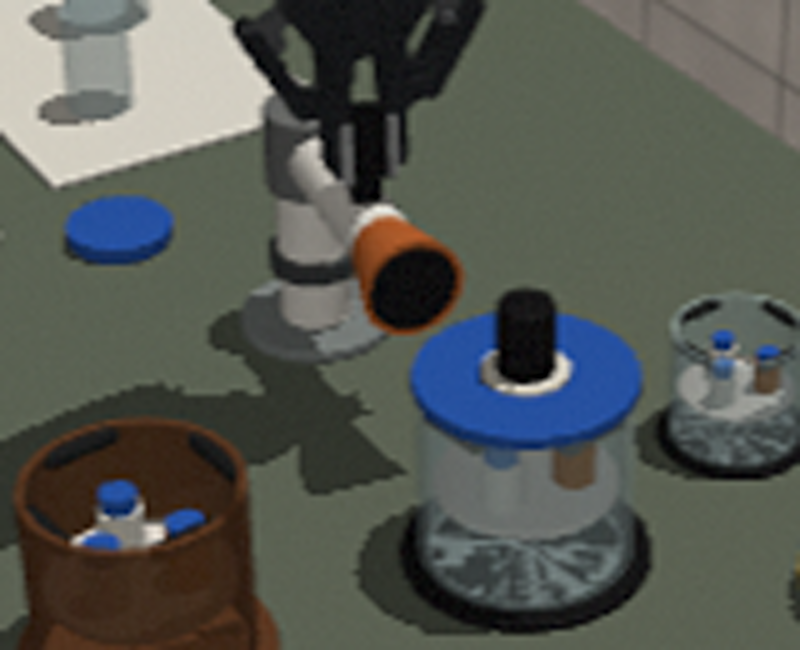

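Run:
```python
from h import *
t=load('top1');s=load('side1')
T=lambda x,y:(165+x/4.4,140+y/4.4); S=lambda x,y:(190+x/5,150+y/5)
piv=np.array([.589,.2155])
for d,c in((t,T(355,317)),(s,S(411,288))):
    p=px2z(d,*c,.118)[:2];v=p-piv;print(p.round(4),np.hypot(*v),np.arctan2(v[1],v[0]))
o=get_obs();M=R.from_rotvec(o['orientation']).as_matrix();print(M.round(3))
p0=o['tcp_pos'][:2]
for a in (-1.63,-1.6,-1.57):
  print(a,M.T@[*(piv+.095*np.array([np.cos(a),np.sin(a)])-p0),0])
```

```text
[0.5622 0.0531] 0.16457586146735118 -1.7341456043953114
[0.5626 0.0568] 0.16087689728993435 -1.7357379074024695
[[-0.18   0.003  0.984]
 [-0.984  0.002 -0.18 ]
 [-0.002 -1.     0.003]]
-1.63 [1.50609273e-03 2.86638689e-05 1.07451127e-02]
-1.6 [1.11731191e-03 3.78997507e-05 1.35683476e-02]
-1.57 [6.44021433e-04 4.72808176e-05 1.63786499e-02]
```

```bash
python3 -m jog '[[[0,0,0.5],-0.05,1],[[0,0,1.0],-0.1,1],[[0,0,1.0],-0.1,1],[[0,0,1.0],-0.1,1]]'
python3 - <<'E'
from h import *
print(get_obs()['contact_force'].round(1));snap('top','top2');crop('top2',225,180,315,248,8.8,'c5');snap('side','side2');crop('side2',240,170,320,230,10,'c6')
E
```

```text
clock: 5.18
tcp_pos: [0.5824, 0.1229, 0.3213]
orientation: [-1.167, 1.268, -1.267]
contact_force: [1.6, 5.5, 2.7]
grip_width: 0.017
[1.6 5.5 2.7]
```

View pics/c5.png

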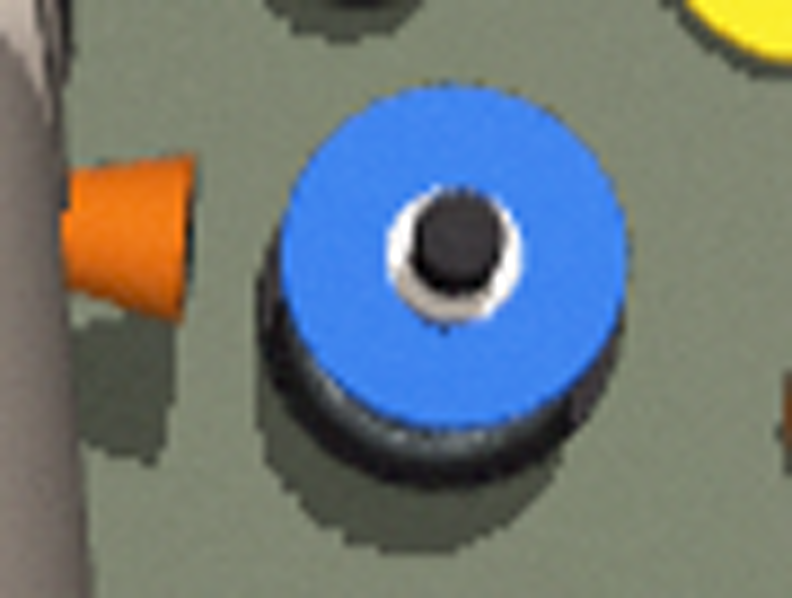

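View pics/c6.png

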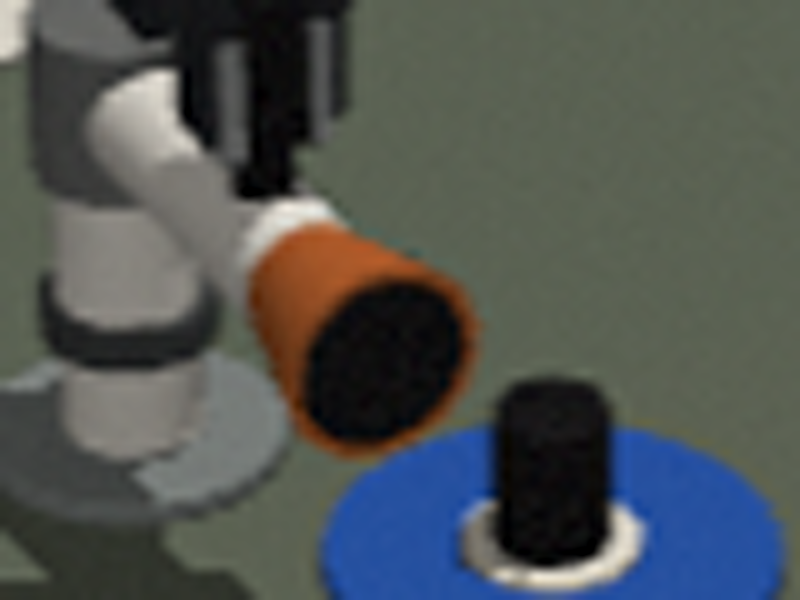

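Run:
```python
from h import *
t=load('top2');s=load('side2')
T=lambda x,y:(225+x/8.8,180+y/8.8); S=lambda x,y:(240+x/10,170+y/10)
piv=np.array([.589,.2155])
for d,c in((t,T(187,240)),(s,S(389,364))):
    p=px2z(d,*c,.118)[:2];v=p-piv;print(p.round(4),np.hypot(*v),np.arctan2(v[1],v[0]))
a=px2z(t,*T(194,157),.118);b=px2z(t,*T(180,323),.118);e=b-a;print('edge normal',np.arctan2(e[1],e[0])+np.pi/2, np.hypot(*e[:2]))
p=px2z(t,*T(455,257),.113)[:2];v=p-piv;print('lid',p,np.arctan2(v[1],v[0]))
```

```text
[0.576  0.0517] 0.16432263103344105 -1.6497737598063038
[0.5801 0.0527] 0.16308234444076702 -1.6254996103479733
edge normal 4.643265541419282 0.05475806244064315
lid [ 0.57221594 -0.03538775] -1.6375954896999523
```

```bash
python3 -m jog '[[[0,0,0],0,0.3],[[0,0,0],0,-1],[[0,0,0],0,-1],[[0,0,0],0,-1],[[0,-2,0],0,-1],[[0,-4,0],0,-1],[[0,-6,0],0,-1],[[0,-6,0],0,-1]]'
python3 - <<'E'
from h import *
o=get_obs();M=R.from_rotvec(o['orientation']).as_matrix();print(o['contact_force'].round(1),o['joints'].round(2));print(M.round(3))
print(M.T@[*(np.array([.574,-.035])-o['tcp_pos'][:2]),0])
E
```

```text
clock: 6.28
tcp_pos: [0.5826, 0.1212, 0.382]
orientation: [-1.167, 1.267, -1.269]
contact_force: [1.4, 0.1, -0.2]
grip_width: 0.0853
[ 1.4  0.1 -0.2] [-0.59  0.38  0.37  1.8  -0.16  0.99 -0.24]
[[-0.08   0.003  0.997]
 [-0.997  0.001 -0.08 ]
 [-0.001 -1.     0.003]]
[ 0.15636055 -0.00018141  0.00394066]
```

```bash
python3 -m jog '[[[4,0,0.1],0,-1],[[8,0,0.2],0,-1],[[12,0,0.3],0,-1],[[15.6,0,0.4],0,-1],[[15.6,0,0.4],0,-1],[[15.6,0,0.4],0,-1]]'
python3 - <<'E'
from h import *
o=get_obs();print(o['tcp_pos'])
snap('top','top3');crop('top3',165,150,315,262,5.2,'c7');snap('side','side3');crop('side3',220,150,340,240,6.6,'c8');d=snap('wrist','w3')
print(proj(d,[.574,-.035,.153]))
E
```

```text
clock: 7.02
tcp_pos: [0.5735, -0.0339, 0.3799]
orientation: [-1.171, 1.269, -1.267]
contact_force: [1.0, 0.7, -0.4]
grip_width: 0.0856
[ 0.57350891 -0.03388897  0.3798546 ]
(np.float64(278.69135993843133), np.float64(243.32841983892513))
```

View pics/c7.png

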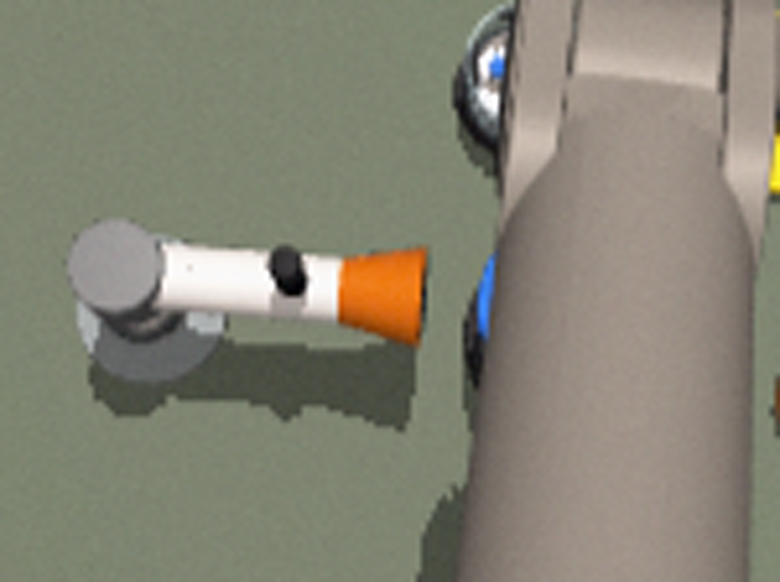

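View pics/c8.png

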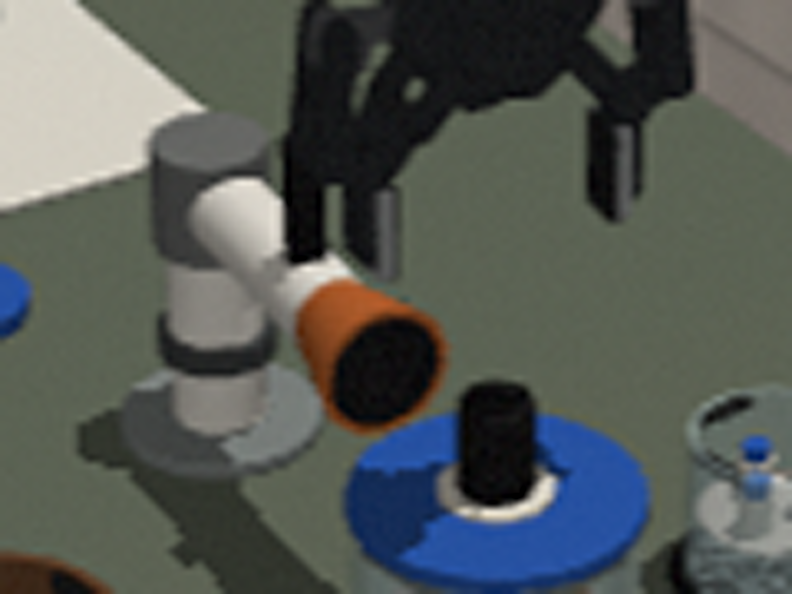

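View pics/w3.png

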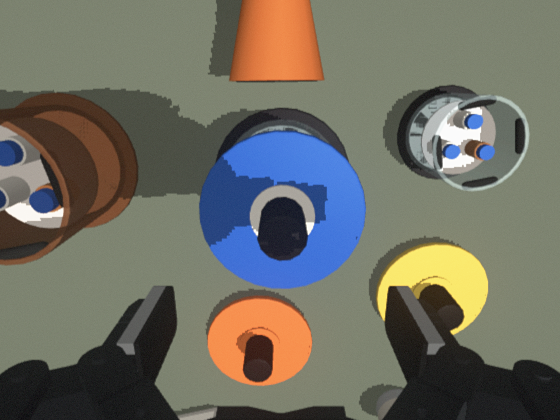

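Run:
```python
from h import *
w=load('w3');t=load('top3');s=load('side3')
T=lambda x,y:(165+x/5.2,150+y/5.2); S=lambda x,y:(220+x/6.6,150+y/6.6)
piv=np.array([.589,.2155])
def A(n,p):
    v=p[:2]-piv;print(n,p.round(4),np.hypot(*v).round(4),np.arctan2(v[1],v[0]).round(4))
A('lid w',px2z(w,282.5,209.5,.113));A('knob w',px2z(w,283,243,.153))
a=px2z(w,230,80,.118);b=px2z(w,324,81,.118);A('mouth w',(a+b)/2);e=a-b;print('normal',np.arctan2(e[1],e[0])-np.pi/2,np.hypot(*e[:2]))
# flare midline
c=(px2z(w,242,0,.118)+px2z(w,313,0,.118))/2;f=(a+b)/2-c;print('flare axis',np.arctan2(f[1],f[0]))
A('mouth t',px2z(t,*T(421,297),.118));A('mouth s',px2z(s,*S(387,372),.118))
A('post t',px2z(t,*T(287,258),.188))
A('cap t',px2z(t,*T(115,265),.143))
```

```text
lid w [ 0.5769 -0.0279  0.113 ] 0.2437 -1.6204
knob w [ 0.5765 -0.035   0.153 ] 0.2508 -1.6206
mouth w [0.5799 0.0544 0.118 ] 0.1614 -1.6273
normal 1.4831571082844364 0.05566534146229826
flare axis -1.6577650942441573
mouth t [0.5765 0.0525 0.118 ] 0.1635 -1.6474
mouth s [0.5796 0.0532 0.118 ] 0.1626 -1.6286
post t [0.5836 0.12   0.188 ] 0.0957 -1.6275
cap t [0.5877 0.2156 0.143 ] 0.0013 3.0655
```

Run:
```python
from h import *
crop('w3',190,0,370,135,4.4,'c9')
```

```text
(no output)
```

View pics/c9.png

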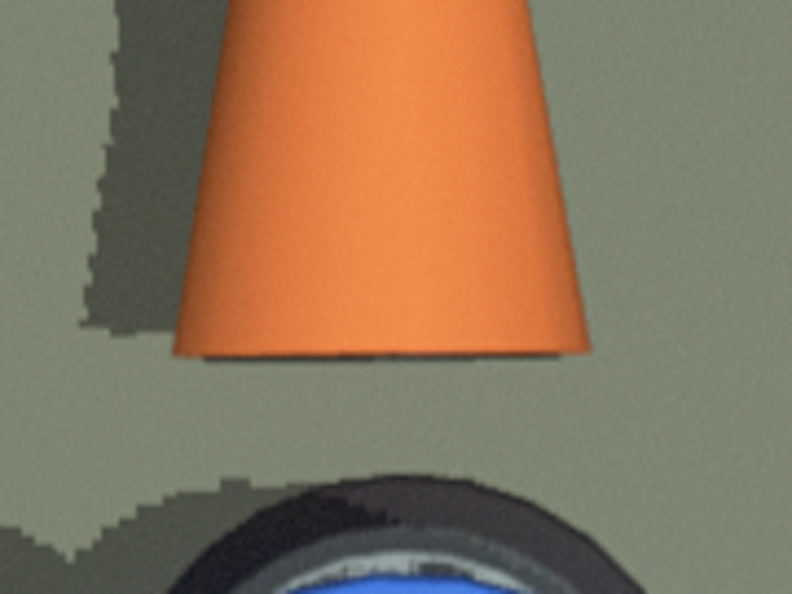

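Nozzle angle against the bearing to the jar, per camera: top −1.647 / −1.638, side −1.629 / −1.630, wrist −1.627 / −1.620. The error is at most 0.01 rad, so the nozzle is aligned. Next I grip the blue lid's knob, which is at wrist (283,235).

```bash
python3 -m jog '[[[0.1,2,0.15],0,-1],[[0.1,4,0.15],0,-1],[[0.1,6,0.15],0,-1],[[0.1,7.5,0.15],0,-1],[[0.1,8.5,0.15],0,-1],[[0.1,8.6,0.15],0,-1],[[0.1,8.6,0.15],0,-1]]'
python3 - <<'E'
from h import *
snap('side','side4');crop('side4',220,150,340,240,6.6,'c10')
E
```

```text
clock: 8.05
tcp_pos: [0.5753, -0.0356, 0.2952]
orientation: [-1.17, 1.267, -1.268]
contact_force: [-0.3, -0.4, 0.3]
grip_width: 0.0853
```

View pics/c10.png

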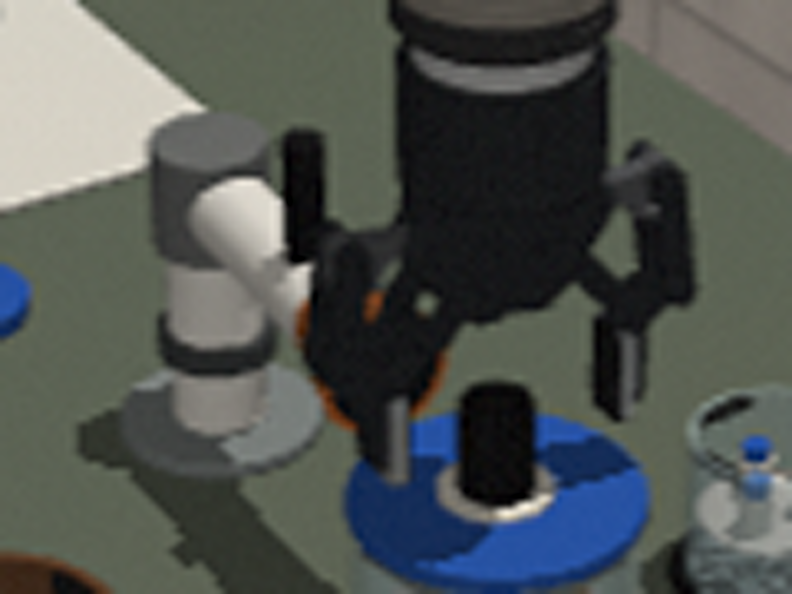

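The jaws straddle the knob, which sits midway between them at crop (497,445). The nozzle hasn't moved. Closing.

```bash
python3 -m jog '[[[0,0.1,0],0,-0.3],[[0,0.1,0],0,0.2],[[0,0.1,0],0,1],[[0,0.1,0],0,1],[[0,0.1,0],0,1],[[0,0.1,0],0,1],[[0,0.1,0],0,1],[[0,0.1,0],0,1]]' 100
python3 -c "
from h import *
o=get_obs();print(o['contact_force'].round(1),o['moment'].round(2),o['tcp_pos'].round(4))"
```

```text
clock: 9.1
tcp_pos: [0.5747, -0.0356, 0.2941]
orientation: [-1.171, 1.269, -1.267]
contact_force: [-3.1, 0.9, 5.4]
grip_width: 0.0279
[-3.1  0.9  5.4] [ 0.08  0.58 -0.01] [ 0.5747 -0.0356  0.2941]
```

```bash
python3 -m jog '[[[0,-0.1,0],0,1],[[0,-0.2,0],0,1],[[0,-0.3,0],0,1],[[0,-0.4,0],0,1],[[0,-0.5,0],0,1],[[0,-0.5,0],0,1]]'
python3 -c "
from h import *
o=get_obs();print(o['contact_force'].round(1),o['moment'].round(2),o['tcp_pos'].round(4))"
```

```text
clock: 9.85
tcp_pos: [0.5744, -0.0356, 0.2983]
orientation: [-1.172, 1.27, -1.267]
contact_force: [0.2, -0.3, -17.8]
grip_width: 0.0277
[  0.2  -0.3 -17.8] [-0.06 -0.12  0.08] [ 0.5744 -0.0356  0.2983]
```

```bash
python3 -m jog '[[[0,-0.1,0],0,1],[[0,-0.2,0],0,1],[[0,-0.3,0],0,1],[[0,-0.4,0],0,1],[[0,-0.5,0],0,1],[[0,-0.5,0],0,1]]'
python3 -c "
from h import *
o=get_obs();print(o['contact_force'].round(1),o['moment'].round(2),o['tcp_pos'].round(4))
snap('side','side5');crop('side5',220,150,340,270,5,'c11')"
```

```text
clock: 10.6
tcp_pos: [0.5754, -0.0357, 0.3042]
orientation: [-1.169, 1.267, -1.268]
contact_force: [-0.3, 0.5, -2.1]
grip_width: 0.0276
[-0.3  0.5 -2.1] [0.   0.   0.03] [ 0.5754 -0.0357  0.3042]
```

View pics/c11.png

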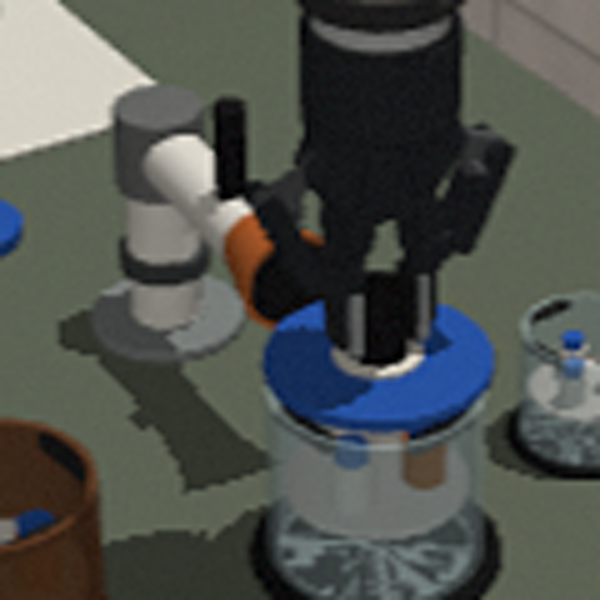

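The seal has let go: the load is down to 2 N, about the lid's weight, and the lid is up roughly 10 mm. Raising 1 cm more.

```bash
python3 -m jog '[[[0,-0.3,0],0,1],[[0,-0.6,0],0,1],[[0,-0.9,0],0,1],[[0,-1,0],0,1],[[0,-1,0],0,1],[[0,-1,0],0,1]]'
python3 - <<'E'
from h import *
o=get_obs();print(o['contact_force'].round(1),o['moment'].round(2),o['tcp_pos'].round(4),o['qvel'].round(4));print(R.from_rotvec(o['orientation']).as_matrix()[:,1].round(4))
d=snap('side','side6');crop('side6',220,150,340,270,5,'c12');snap('top','top6')
for z in(.153,.163,.168,.173,.178): u,v=proj(d,[.575,-.035,z]);print(z,(u-220)*5,(v-150)*5)
for z in (.117,.121,.125,.129,.133):
  # disc upper surface extreme edges
  th=np.linspace(0,6.28,200);q=np.array([proj(d,[.575+.057*np.cos(a),-.035+.057*np.sin(a),z+.008]) for a in th]);q=(q-[220,150])*5;print(z,q.min(0).round(),q.max(0).round())
E
```

```text
clock: 11.4
tcp_pos: [0.575, -0.0356, 0.3136]
orientation: [-1.17, 1.268, -1.268]
contact_force: [-0.5, 0.7, -2.1]
grip_width: 0.0275
[-0.5  0.7 -2.1] [-0.04 -0.04 -0.05] [ 0.575  -0.0356  0.3136] [ 0.0001  0.0003 -0.0005 -0.     -0.0003  0.0019 -0.0008]
[-1.e-04  0.e+00 -1.e+00]
0.153 377.10078517192557 304.61429350287034
0.163 377.11330556844246 287.0417940755358
0.168 377.119604932671 278.2005745385061
0.173 377.12593062581107 269.3224021157036
0.178 377.1322828132753 260.4070446487584
0.117 [260. 291.] [494. 420.]
0.121 [260. 284.] [494. 413.]
0.125 [260. 278.] [494. 406.]
0.129 [260. 271.] [495. 399.]
0.133 [260. 264.] [495. 392.]
```

View pics/c12.png

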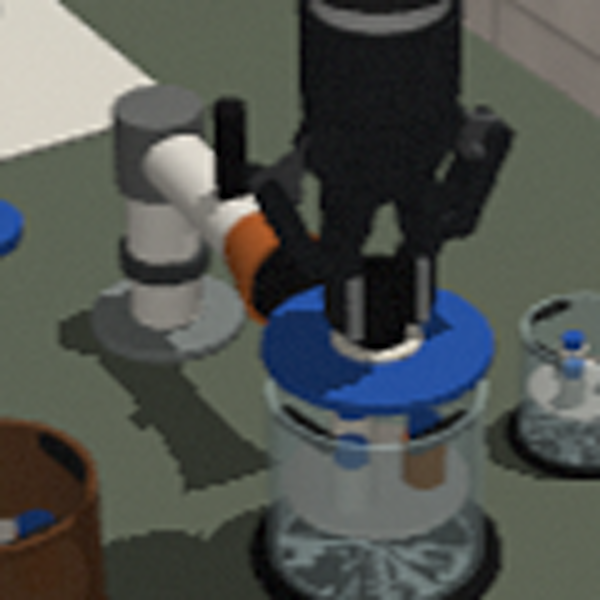

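View pics/top6.png

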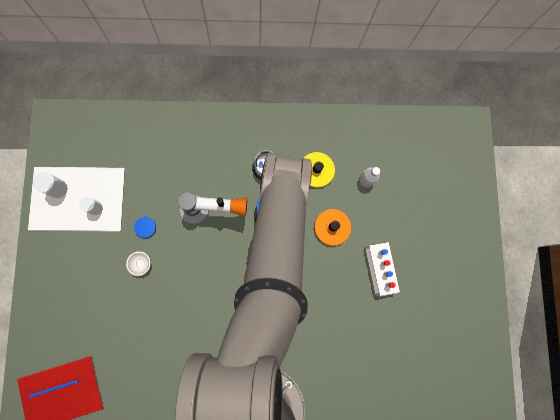

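The lid is level and the side view puts its lift at about 19 mm; its lower front edge moved from 445 to 412 in 5x crop pixels. The TCP rose 19.5 mm. The nozzle still points at the jar, and the bystanders show no movement. Handing in.

```bash
python3 -c "
from bench import hand_in,get_obs
print(get_obs()['clock'],hand_in())"
```

```text
the job is handed in; nothing more can be done
11.5 None
```

The job is handed in at 11.5 s, with the lid held level about 2 cm over the jar and the nozzle pointing at the jar's middle. The hand-in gave no verdict.

- **Nozzle:** I swung it about 1.0 rad anticlockwise by its post and released it. The three cameras put it within about 0.01 rad of the jar's middle (0.010 top, 0.001 side, 0.007 wrist). One wrist-camera reading of the flare edges was 0.02–0.03 rad further off. I judged it less accurate and did not correct for it.
- **Lid:** I gripped the blue lid's knob at 100 N and pulled straight up. The pull reached at least about 18 N before the seal let go, then fell to about 2 N, the lid's weight.
- **Last checks:** The arm had risen 19.5 mm since the grip and the side view showed about 19 mm of lift. The tool was vertical and the lid looked level. The bottle, rack, spare cap and dish looked unmoved in the top view.

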